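Feel the plate gap with a tapered feeler blade

ROBOT

A 7-joint arm with a two-finger parallel gripper is mounted at the origin on a cart in front of the work surface, level with it; the furniture and walls round the work are solid. World frame = base frame: x ahead of the robot, y to its left, z up, the work surface at z = 0. Lengths are in m, angles in rad, forces in N, time in s.
With the tool pointing down it reaches from about 0.4 to 0.85 m from the base axis. Payload 10.4 kg.
Tool frame: the origin (TCP) lies midway between the tips of the shut fingers; the grasp point (between the pads) lies 19 mm behind it; z points along the fingers, y is the line along which they close (so a half turn about z gives the same grasp; the last joint's range is limited). The gripper opens to 87 mm and grips with 3 to 60 N. Pads are 19 mm wide; open, the fingers measure 117 mm over their backs; the gripper's body (75 mm by 190 mm) begins 51 mm behind the grasp point.
Start: joints at [-1.271, 0.332, -0.065, 1.46, 0.022, 1.35, -0.088], TCP at [0.198, 0.593, 0.223] pointing down, gripper open.
Joint ranges: [-2.6, 2.6], [-0.5, 2.12], [-1.47, 1.34], [0.16, 2.42], [-1.27, 4.41], [0.06, 2.06], [-2.6, 2.6]. Speed limits (rad/s): [2.22, 2.22, 2.79, 2.79, 3.14, 3.14, 3.14].

INTERFACE

Orientations are given as a unit quaternion [x, y, z, w].
In Python, from bench import r gives the robot as it stands.
- The arm moves only by the tool arm_command, never from a script. Its argument "moves" is one flat list of numbers, 4 for each row, row after row: the shift along the tool's x, y, z in cm, then the turn about the tool's z in degrees. A call has 1 to 12 rows; each row shifts and turns the commanded pose from where the row before left it, along the tool's axes as they then stand; what a row does not reach is not made up. A row lasts 1/12 s, in which the tool goes at most 41.7 mm and 7.16 degrees, less where a joint would pass 70% of its speed; a pose out of reach is approached as far as the arm can. A call with a gripper value outside its range is refused whole. "fingers" is the opening in per cent of the stroke, from 0 (shut) to 100 (fully open), set as the call begins (left out, the last holds). The fingers move at their own pace and stop on an object; "squeeze" is the grip in N (left out, the last holds). Time passes only in rows, so rows that do not move let the fingers close. It gives the time, the measured TCP pose, the force, the opening and the grip force at its end, in the units of the state.
- r.read_state(): the state, without advancing time (a new reading comes with each control period).
- r.camera(name): name is "scene" or "top" or "wrist"; returns the picture (400x640x3 uint8, red, green, blue); there is no depth.
- r.camera_info(name): a dict with "fx", "fy", "cx", "cy" (pixels), "origin" and "attitude" of the camera in the world. Camera axes: x right, y up, looking along -z (the intrinsics and any distortion apply to the point x, -y, -z); pixel columns grow to the right and rows downward; lengths in m; the calibration is good to about 2 mm. A picture is of the moment at which its call begins: read the wrist's pose just before it. camera_info takes no time and is no camera call; for the wrist camera it gives the pose at the moment of the call.
- r.close_job(): hands the job in; it is judged then, once.
The state is a dict: "time": time; "joint_positions": joint angles; "joint_vel": joint speeds; "joint_torque": joint torques, N m; "ee_pos": TCP position; "eef_rot": TCP orientation; "ft_force": force on the tool from outside, world axes, zero at the start; "torque": the same for the moment, N m; "width": finger opening in m; "grip_force": force on a finger pad.
Only numpy, scipy, OpenCV 4.12 (cv2) and the standard library are available. Lean on these libraries where they do the work, as an engineer would, in place of code of your own. Each camera call takes 0.05 s, during which the arm holds its last target. There are 200 camera calls.

TASK

Lift the tapered steel feeler blade out of its white stand by its orange grip and slide it upright, point down, between the grey and the blue plate of the gel-plate clamp until it drags snugly on both and the sprung blue plate has just given way by one to two millimetres. Do not force it further, and finish holding the blade still at that depth: do not let go of it. Leave the other things on the bench where they are.

Things in the scene. Friction and masses are not known exactly. Their poses are not given: they have to be found in the camera images.
- gauge: Loose tapered feeler, 80 g, hanging upright in its stand, point down. Origin: centre of the underside of its brass collar (30 x 26 x 5 mm); z up along the grip, x across the blade's 16 mm width, y through its thickness. Below the collar: a steel shank 10 mm thick for 20 mm, then the 80 mm tapered blade.
- grip (a point): Middle of the orange grip, which is 18 (x) x 16 (y) mm and reaches from the collar to 54 mm above the gauge's origin; this point is 32 mm above that origin, axes as the gauge. Best gripped across y, so that the fingers meet the push of the plates.
- blade_tip (a point): Middle of the blade's tip, 100 mm below the gauge's origin. The blade tapers evenly from 2 mm thick here to 10 mm thick 80 mm above: 1 mm per 10 mm of depth. Black depth marks on it are 10 mm apart.
- gauge_stand: White stand, fixed to the bench, 76 x 76 mm foot, top plate 60 x 60 mm, 115 mm high, with a through slot 21 (x) x 15 (y) mm in its middle. The gauge's collar rests on the top plate, blade hanging in the slot; draw it straight up by over 100 mm. Origin: centre of the underside, z up.
- clamp: Gel-plate clamp: dark base plate 110 (x) x 120 (y) x 10 mm, fixed to the bench. Origin: centre of its underside; z up; y from the grey plate to the blue plate, x along the gap. On it a grey carriage with both plates floats up to 6 mm either way along y (40 N/m spring, 0.15 N friction), so the plates centre themselves on the blade.
- grey_plate: Bare-metal plate on the clamp's -y side, held rigid on the carriage by a screw. Like the blue plate it stands upright, 90 mm along x, 6 mm thick, from 20 to 100 mm above the bench, with a lip above flaring outwards at 35 degrees to 111 mm. The narrow throat begins at 100 mm; the blade drags there. Frame parallel to the clamp's.
- blue_plate: Blue plate on the clamp's +y side, pushed towards the grey plate by springs. Its frame is parallel to the clamp's.
- grey_face (a point): On the grey plate's gap face, middle of its length, at throat height (100 mm above the bench).
- blue_face (a point): On the blue plate's gap face, middle of its length, at throat height. The gap is the distance from grey_face to blue_face; its centre is halfway between them.
- screw_slide (a joint): How far the screw has set the grey plate back, 0 to 0.003 m: it varies and stays put. The gap with the blue plate at rest is 3.5 mm plus this (3.5 to 6.5 mm), so the blade first touches both plates 15 to 45 mm deep.
- spring_slide (a joint): How far the blue plate has been pushed back against its springs, 0 at rest to 0.006 m at its stop. It needs 1.5 N to start and 1.2 N more for each mm. Once snug, each 10 mm of further depth pushes it back 1 mm; the drag while moving down is about 4 to 6 N when the plate has given 1 to 2 mm (at a standstill friction hides it).
- timer: Loose white bench timer, 44 x 68 x 50 mm. Leave alone.
- beaker: Loose clear beaker, 53 mm across, 70 mm high. Leave alone.
- tape_roll: Loose roll of beige tape lying flat, 96 mm across, 25 mm high. Leave alone.

How it is judged:
On the way, in this order (a step that is already met when the one before it is completed fails the run):
1. the blade is gripped and drawn clear of its stand (height (world z) of blade_tip above 0.117 m and contact force between the fingers and gauge above 2 N), for 0.1 s.
2. the blade's tip is between the plates (z of blade_tip in the frame of clamp between 0.019 and 0.09 m and x of blade_tip in the frame of clamp between -0.036 and 0.036 m and y of blade_tip in the frame of clamp between -0.014 and 0.014 m and contact force between the fingers and gauge above 2 N), for 0.1 s.
At the end, for the whole second after the job is handed in: The fingers grip the gauge (over 2 N); it is still, upright within 0.15 rad, tip between the plates, collar clear above their lips; it presses on the grey and the blue plate with over 0.7 N each; the blue plate stands 0.6 to 3.2 mm back from rest (all of step 2 and angle between gauge's own z axis and vertical below 0.15 rad and value of joint spring_slide between 0.0006 and 0.0032 m and contact force between gauge and grey_plate above 0.7 N and contact force between gauge and blue_plate above 0.7 N and linear speed of gauge below 0.01 m/s and height (world z) of gauge above 0.113 m); the arm keeps its last pose, push and grip.
It fails at once if the blade is forced in: the blue plate is pushed back more than 4.5 mm (value of joint spring_slide above 0.0045 m).
It fails at once if the white bench timer is moved more than 20 mm (distance of timer from where it was at the start of the episode above 0.02 m).
It fails at once if the beaker is moved more than 20 mm (distance of beaker from where it was at the start of the episode above 0.02 m).
It fails at once if the roll of tape is moved more than 20 mm (distance of tape_roll from where it was at the start of the episode above 0.02 m).
It also fails if it takes over 42 s, if anything falls off the work surface, if the arm or the gripper's body presses on something with over 40 N, if the wrist force passes 120 N, or if a joint passes its speed limit or range.

## Working session

There is one attempt and no reset: what is moved stays moved. The work goes in short steps, Python scripts to look and compute and a tool call to move; the robot and the scene stay as the last step left them, time stands still between calls to the robot, and variables do not carry over. Pictures are saved under pics/ and viewed, at most 10 in all, crops included, and the job is handed in when it is done.

Besides the shell and the picture viewer there is one more tool, called after "Emit:" in YAML: its name, and indented under it one key for each argument. arm_command: Moves the arm, as the interface text tells. Its arguments: {"type":"object","properties":{"moves":{"type":"array"},"fingers":{"type":"number"},"squeeze":{"type":"number"}},"required":["moves"]}

```bash
mkdir -p pics; ls
python3 - <<'E'
from bench import r
import cv2
s=r.read_state(); print({k:s[k] for k in('time','ee_pos','eef_rot','width','ft_force')})
for n in('scene','top'):
    print(n,r.camera_info(n)); cv2.imwrite(f'pics/{n}0.png',r.camera(n)[:,:,::-1])
E
```

```text
pics
{'time': 0.0, 'ee_pos': array([0.19815206, 0.59235566, 0.22175638]), 'eef_rot': array([ 1.60704225e-01,  9.87002366e-01, -6.89056227e-04, -8.67347189e-05]), 'width': 0.08713803289619147, 'ft_force': array([-0.23059668, -0.87380038,  0.10377295])}
scene {'fx': 382.92129403074495, 'fy': 382.92129403074495, 'cx': 320.9128750406036, 'cy': 189.9534802879522, 'origin': array([ 0.04004899, -0.28873926,  0.75723705]), 'attitude': array([ 0.30807945, -0.18924549, -0.46931693,  0.80561456])}
top {'fx': 400.64379775032177, 'fy': 400.64379775032177, 'cx': 312.08443280268165, 'cy': 204.04365916210537, 'origin': array([0.42174916, 0.00897916, 1.07461395]), 'attitude': array([ 0.0497046 , -0.06544685, -0.70124574,  0.70816705])}
```

View pics/top0.png

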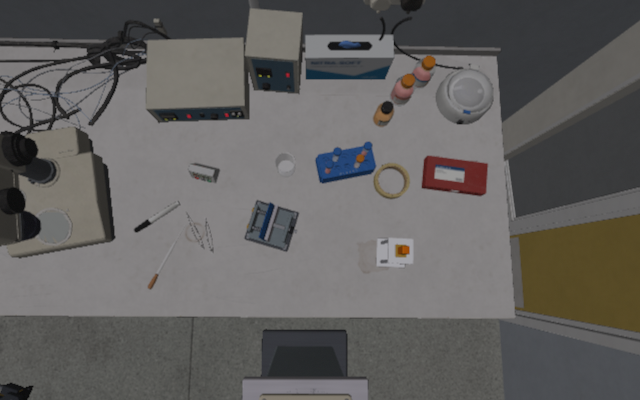

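View pics/scene0.png

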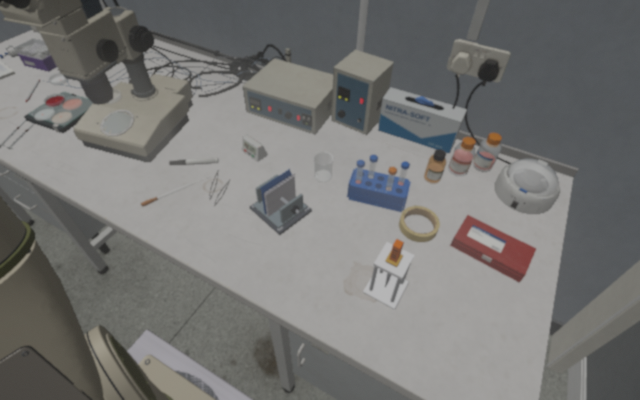

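The top view shows the stand at about (395,252), its orange grip at (403,250), and the clamp at (272,225). In the scene view the grip top is at (399,243) and the clamp at (281,205). I'll enlarge both regions from both cameras.

```bash
cat > h.py <<'E'
import numpy as np
from scipy.spatial.transform import Rotation as R
from bench import r
def ray(n,u,v,ci=None):
    c=ci or r.camera_info(n)
    d=R.from_quat(c['attitude']).apply([(u-c['cx'])/c['fx'],-(v-c['cy'])/c['fy'],-1])
    return np.array(c['origin']),d
def atz(n,u,v,z,ci=None):
    o,d=ray(n,u,v,ci); return o+d*(z-o[2])/d[2]
def tri(rays):
    A=0;b=0
    for o,d in rays:
        d=d/np.linalg.norm(d);P=np.eye(3)-np.outer(d,d);A=A+P;b=b+P@o
    return np.linalg.solve(A,b)
def proj(n,p,ci=None):
    c=ci or r.camera_info(n)
    q=R.from_quat(c['attitude']).inv().apply(np.array(p)-c['origin'])
    return np.array([c['cx']-c['fx']*q[0]/q[2],c['cy']+c['fy']*q[1]/q[2]])
E
python3 - <<'E'
import cv2,numpy as np
t=cv2.imread('pics/top0.png');s=cv2.imread('pics/scene0.png')
def c(im,u,v): return cv2.resize(im[v:v+56,u:u+76],None,fx=5.2,fy=5.2,interpolation=cv2.INTER_CUBIC)
im=np.vstack([np.hstack([c(t,236,196),c(t,350,225)]),np.hstack([c(s,244,170),c(s,355,235)])])
print(im.shape);cv2.imwrite('pics/crop.png',im)
E
```

```text
(582, 790, 3)
```

View pics/crop.png

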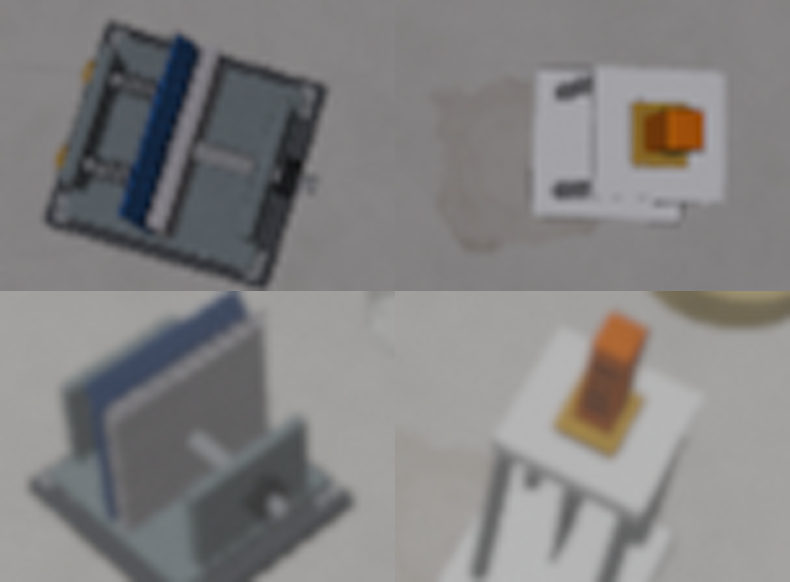

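The crop shows the base corners, the plates' seam from (200,50) to (148,222), the stand's top plate, and the grip top at about (685,129). The collar's long side runs along the image's vertical.

Run:
```python
from h import *
T=lambda x,y:(236+x/5.2-.4,196+y/5.2-.4)
G=lambda x,y:(350+(x-395)/5.2-.4,225+y/5.2-.4)
S=lambda x,y:(244+x/5.2-.4,170+(y-291)/5.2-.4)
S2=lambda x,y:(355+(x-395)/5.2-.4,235+(y-291)/5.2-.4)
base=np.array([atz('top',*T(*p),.01) for p in[(108,22),(326,85),(265,285),(47,222)]])
print(base.round(3),base.mean(0).round(4),[np.linalg.norm(base[i]-base[i-1]).round(3) for i in range(4)])
ey=base[0]-base[1]+base[3]-base[2]; print('clamp y dir yaw',np.degrees(np.arctan2(ey[1],ey[0])))
a,b=[atz('top',*T(*p),.108) for p in[(200,50),(148,222)]]
print('seam',a.round(3),b.round(3),((a+b)/2).round(4),np.linalg.norm(a-b),np.degrees(np.arctan2(*(a-b)[1::-1])))
pl=np.array([atz('top',*G(*p),.115) for p in[(597,66),(725,72),(722,203),(595,200)]]);print('plate',pl.round(3),pl.mean(0).round(4))
gt=np.array([atz('top',*G(*p),.169) for p in[(668,107),(704,107),(702,152),(666,150)]]);print('grip',gt.round(3),gt.mean(0).round(4))
print('scene grip top',atz('scene',*S2(620,338),.169), 'collar scene',atz('scene',*S2(600,413),.12),'plate scene',np.mean([atz('scene',*S2(*p),.115) for p in[(565,328),(704,396),(630,515),(495,437)]],0))
s=r.read_state();print(R.from_quat(s['eef_rot']).as_matrix().round(3)); c=r.camera_info('wrist');print(c)
```

```text
[[0.607 0.136 0.01 ]
 [0.575 0.023 0.01 ]
 [0.472 0.052 0.01 ]
 [0.503 0.164 0.01 ]] [0.5393 0.0936 0.01  ] [np.float64(0.107), np.float64(0.117), np.float64(0.107), np.float64(0.116)]
clamp y dir yaw 74.43894564584741
seam [0.577 0.081 0.108] [0.496 0.103 0.108] [0.5365 0.0918 0.108 ] 0.08382036237277704 -15.305072571122011
plate [[ 0.501 -0.196  0.115]
 [ 0.499 -0.256  0.115]
 [ 0.439 -0.252  0.115]
 [ 0.439 -0.194  0.115]] [ 0.4694 -0.2245  0.115 ]
grip [[ 0.479 -0.215  0.169]
 [ 0.479 -0.231  0.169]
 [ 0.459 -0.23   0.169]
 [ 0.46  -0.214  0.169]] [ 0.4694 -0.2225  0.169 ]
scene grip top [ 0.46709342 -0.22386468  0.169     ] collar scene [ 0.46725505 -0.22440105  0.12      ] plate scene [ 0.46857891 -0.2240565   0.115     ]
[[-0.948  0.317 -0.   ]
 [ 0.317  0.948 -0.001]
 [-0.    -0.001 -1.   ]]
{'fx': 357.5439488846744, 'fy': 357.5439488846744, 'cx': 320.0758597823303, 'cy': 200.29342495104157, 'origin': array([0.12795984, 0.61584437, 0.38396649]), 'attitude': array([-0.11026594, -0.07848703,  0.5788928 ,  0.80409224])}
```

Emit:
arm_command:
  moves: [-1.5,-3.6,-0.3,-6.5,-1.8,-3.6,-0.3,-6.5,-2,-3.6,-0.3,-6,-2,-3.6,-0.3,0,-2,-3.6,-0.3,0,-2,-3.6,-0.3,0,-2,-3.6,-0.3,0,-2,-3.6,-0.3,0,-2,-3.6,-0.3,0,-2,-3.6,0,0,-2,-3.6,0,0,-2,-3.6,0,0]
  fingers: 100
  squeeze: 25

```text
time: 1.1
ee_pos: [0.4109, 0.1527, 0.2495]
eef_rot: [-0.004, 1.0, 0.0, 0.0]
ft_force: [1.1, 1.0, -0.3]
width: 0.0873
grip_force: 0.0
```

Emit:
arm_command:
  moves: [-0.6,-3.8,0,0,-0.6,-3.8,0,0,-0.6,-3.8,0,0,-0.6,-3.8,0,0,-0.6,-3.8,0,0,-0.6,-3.8,0,0,-0.6,-3.8,0,0,-0.6,-3.8,0,0,-0.6,-3.8,0,0,-0.5,-3.5,0,0,0,0,0,0,0,0,0,0]

```text
time: 2.1
ee_pos: [0.4721, -0.2237, 0.249]
eef_rot: [-0.002, 1.0, -0.001, -0.001]
ft_force: [0.2, -0.3, -0.3]
width: 0.0875
grip_force: 0.0
```

Run:
```python
from h import *
import cv2
s=r.read_state();print(s['ee_pos'],s['eef_rot'],s['ft_force'])
c=r.camera_info('wrist');print(c)
im=r.camera('wrist');cv2.imwrite('pics/w1.png',im[:,:,::-1])
print('expect grip',proj('wrist',[.469,-.2235,.169],c),'collar',proj('wrist',[.469,-.2235,.12],c))
```

```text
[ 0.47212835 -0.22369037  0.24903924] [-2.36147381e-03  9.99996790e-01 -5.31043456e-04 -7.49543714e-04] [ 0.16073463 -0.259921   -0.30644465]
{'fx': 357.5439488846744, 'fy': 357.5439488846744, 'cx': 320.0758597823303, 'cy': 200.29342495104157, 'origin': array([ 0.39834262, -0.22387518,  0.41129074]), 'attitude': array([-0.09536088, -0.09493521,  0.70230445,  0.69904368])}
expect grip [320.57585869 205.23537862] collar [320.56821162 188.86155417]
```

View pics/w1.png

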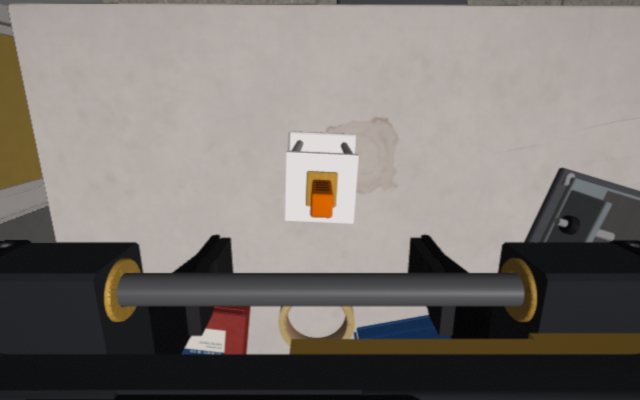

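The grip top is at (322,205) and the collar at (321,189), both within 2 px of prediction. The stand is turned by about 1.5° relative to the tool. I'll descend and grip.

Emit:
arm_command:
  moves: [0.3,0,2.5,1.5,0,0,2.5,0,0,0,2.5,0,0,0,2.5,0,0,0,1.5,0,0,0,0.6,0,0,0,0,0]

```text
time: 2.73
ee_pos: [0.4693, -0.2201, 0.1275]
eef_rot: [0.008, 1.0, 0.001, -0.001]
ft_force: [-0.0, 0.1, -0.1]
width: 0.0869
grip_force: 0.0
```

Emit:
arm_command:
  moves: [0,0,0,0,0,0,0,0,0,0,0,0,0,0,0,0,0,0,0,0,0,0,0,0,0,0,0,0,0,0,0,0]
  fingers: 0
  squeeze: 35

```text
time: 3.4
ee_pos: [0.4699, -0.2217, 0.1286]
eef_rot: [0.009, 1.0, 0.0, 0.0]
ft_force: [0.0, -0.8, -0.4]
width: 0.0416
grip_force: 0.0
```

Emit:
arm_command:
  moves: [0,0,0,0,0,0,0,0,0,0,0,0,0,0,0,0,0,0,0,0,0,0,0,0,0,0,0,0,0,0,0,0]

```text
time: 4.07
ee_pos: [0.4698, -0.2218, 0.1285]
eef_rot: [0.009, 1.0, 0.0, -0.0]
ft_force: [-0.6, -0.5, -0.4]
width: 0.0162
grip_force: 35.0
```

Emit:
arm_command:
  moves: [0,0,-1,0,0,0,-1.5,0,0,0,-2,0,0,0,-2,0,0,0,-2,0,0,0,-2,0,0,0,-2,0,0,0,-1,0,0,0,0,0,0,0,0,0]

```text
time: 4.9
ee_pos: [0.4698, -0.2217, 0.2634]
eef_rot: [0.009, 1.0, 0.0, 0.0]
ft_force: [-0.9, -0.2, -0.9]
width: 0.0158
grip_force: 35.0
```

Emit:
arm_command:
  moves: [-0.7,2,0,0,-0.7,3,0,0,-0.7,3.5,0,0,-0.7,3.5,0,0,-0.7,3.5,0,0,-0.7,3.5,0,0,-0.7,3.5,0,0,-0.7,3.5,0,0,-0.5,3.5,0,0,0,1.5,0,4.5,0,0,0,5,0,0,0,5]

```text
time: 5.9
ee_pos: [0.5354, 0.0886, 0.2615]
eef_rot: [0.136, 0.991, -0.001, -0.001]
ft_force: [0.2, -1.8, -0.6]
width: 0.0157
grip_force: 35.0
```

Emit:
arm_command:
  moves: [0,0,0,0,0,0,0,0,0,0,0,0]

```text
time: 6.15
ee_pos: [0.5359, 0.0868, 0.2628]
eef_rot: [0.134, 0.991, -0.0, -0.0]
ft_force: [0.3, -0.2, -1.7]
width: 0.0154
grip_force: 35.0
```

Run:
```python
from h import *
import cv2
s=r.read_state();M=R.from_quat(s['eef_rot']).as_matrix();print(s['ee_pos'],M.round(3),s['ft_force'],s['grip_force'])
c=r.camera_info('wrist');print(c)
w=r.camera('wrist');sc=r.camera('scene')
np.savez('p2.npz',w=w,sc=sc,pos=s['ee_pos'],M=M,o=c['origin'],a=c['attitude'])
print('gap',proj('wrist',[.538,.093,.108],c),proj('scene',[.538,.093,.108]))
u,v=proj('scene',[.538,.093,.13]).astype(int)
a=cv2.resize(sc[v-75:v+75,u-70:u+70,::-1],None,fx=3.8,fy=3.8,interpolation=cv2.INTER_CUBIC)
cv2.imwrite('pics/s2.png',a);print(u-70,v-75);cv2.imwrite('pics/w2.png',w[:,:,::-1])
```

```text
[0.53589976 0.08684065 0.26280239] [[-0.964  0.265 -0.001]
 [ 0.265  0.964 -0.   ]
 [ 0.001 -0.001 -1.   ]] [ 0.28202722 -0.19683476 -1.72249697] 34.99987562187016
{'fx': 357.5439488846744, 'fy': 357.5439488846744, 'cx': 320.0758597823303, 'cy': 200.29342495104157, 'origin': array([0.46463745, 0.10628872, 0.42499416]), 'attitude': array([-0.10748115, -0.081431  ,  0.6006946 ,  0.78802462])}
gap [327.64037792 185.84300308] [278.02372033 180.56608907]
207 98
```

View pics/w2.png

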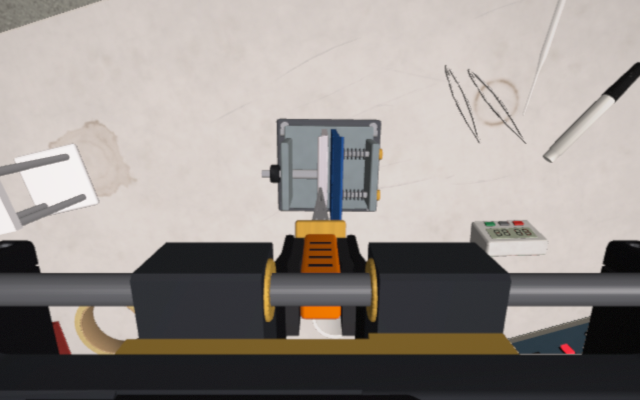

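View pics/s2.png

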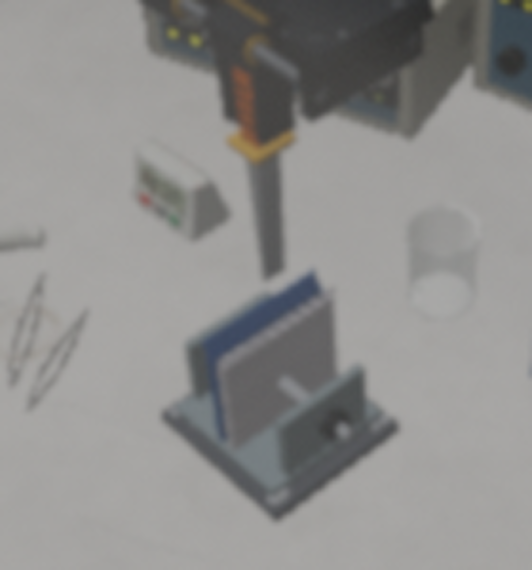

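The wrist view shows the grey lip at columns 318–328, the blue lip at 331–343, and the blade tip near (320,190). I'll enlarge that area.

Run:
```python
from h import *
import cv2
w=np.load('p2.npz')['w'][112:242,280:390,::-1]
cv2.imwrite('pics/w2c.png',cv2.resize(w,None,fx=4.6,fy=4.6,interpolation=cv2.INTER_CUBIC))
```

```text
(no output)
```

View pics/w2c.png

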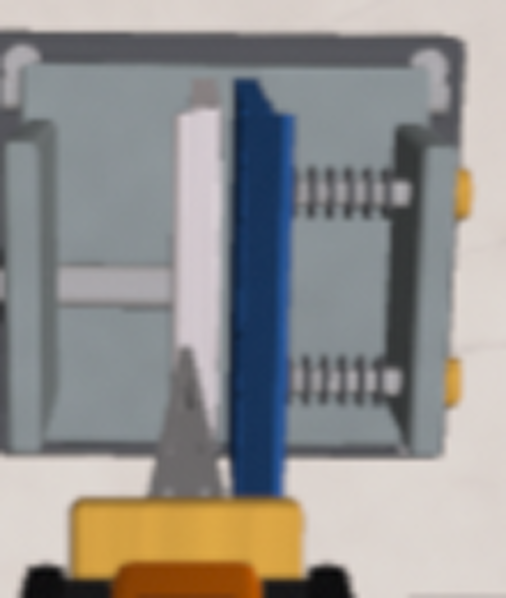

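Run:
```python
from h import *
d=np.load('p2.npz');c=r.camera_info('wrist');c['origin']=d['o'];c['attitude']=d['a'];M=d['M']
f=lambda p:((p-d['pos'])@M).round(4)
C=lambda x,y:(280+x/4.6-.4,112+y/4.6-.4)
for p in[(228,200),(226,420)]:print('gap tool',f(atz('wrist',*C(*p),.1,c)))
print('tip tool',f(atz('wrist',*C(185,350),.149,c)))
print('base corners',[f(atz('wrist',*C(*p),.01,c)) for p in[(0,38),(463,40),(440,455),(5,452)]])
```

```text
gap tool [0.0264 0.008  0.1628]
gap tool [-0.019   0.0079  0.1628]
tip tool [ 0.0076 -0.0005  0.1138]
base corners [array([ 0.0532, -0.0462,  0.2529]), array([0.0527, 0.0679, 0.2528]), array([-0.0543,  0.0667,  0.2527]), array([-0.0535, -0.0481,  0.2528])]
```

Emit:
arm_command:
  moves: [-0.2,0.45,0,0,-0.2,0.4,0,0,0,0,1,0,0,0,1,0,0,0,1,0,0,0,1,0,0,0,0,0,0,0,0,0]

```text
time: 6.92
ee_pos: [0.5418, 0.0941, 0.2227]
eef_rot: [0.135, 0.991, -0.0, -0.001]
ft_force: [-0.1, -0.3, 0.2]
width: 0.0158
grip_force: 35.0
```

Run:
```python
from h import *
import cv2
s=r.read_state();print(s['ee_pos'],s['ft_force'])
w=r.camera('wrist')[112:242,280:390,::-1]
cv2.imwrite('pics/w3c.png',cv2.resize(w,None,fx=4.6,fy=4.6,interpolation=cv2.INTER_CUBIC))
```

```text
[0.54183319 0.09405725 0.2227172 ] [-0.1168786  -0.27914566  0.24476992]
```

View pics/w3c.png

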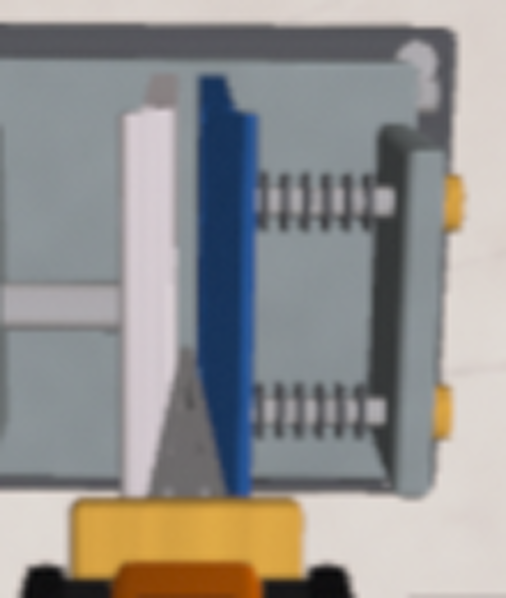

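The tip at (187,350) is centred on the gap, which spans 177–198. I'll descend while watching the force.

Emit:
arm_command:
  moves: [0,0,0.3,0,0,0,0.3,0,0,0,0.3,0,0,0,0.3,0,0,0,0.3,0,0,0,0.3,0]

```text
time: 7.47
ee_pos: [0.5423, 0.0943, 0.2052]
eef_rot: [0.135, 0.991, 0.0, -0.0]
ft_force: [-0.3, 0.1, -0.5]
width: 0.0158
grip_force: 35.0
```

Emit:
arm_command:
  moves: [0,0,0.2,0,0,0,0.2,0]

```text
time: 7.63
ee_pos: [0.5423, 0.0943, 0.2013]
eef_rot: [0.135, 0.991, -0.0, -0.0]
ft_force: [-0.6, 0.2, -0.7]
width: 0.0159
grip_force: 35.0
```

Emit:
arm_command:
  moves: [0,0,0.2,0,0,0,0.2,0]

```text
time: 7.8
ee_pos: [0.5423, 0.0942, 0.1974]
eef_rot: [0.135, 0.991, 0.0, 0.0]
ft_force: [-0.6, -0.6, -1.1]
width: 0.0155
grip_force: 35.0
```

Emit:
arm_command:
  moves: [0,0,0.2,0,0,0,0.2,0]

```text
time: 7.97
ee_pos: [0.5423, 0.0943, 0.1934]
eef_rot: [0.135, 0.991, 0.0, 0.0]
ft_force: [-0.2, -0.5, -0.3]
width: 0.0159
grip_force: 35.0
```

Emit:
arm_command:
  moves: [0,0,0.2,0,0,0,0.2,0]

```text
time: 8.13
ee_pos: [0.5424, 0.0943, 0.1895]
eef_rot: [0.135, 0.991, 0.0, 0.0]
ft_force: [-0.5, -0.9, 0.3]
width: 0.0158
grip_force: 35.0
```

Emit:
arm_command:
  moves: [0,0,0.2,0,0,0,0.2,0]

```text
time: 8.3
ee_pos: [0.5425, 0.0944, 0.1856]
eef_rot: [0.135, 0.991, 0.0, 0.0]
ft_force: [0.4, -0.1, 0.7]
width: 0.0157
grip_force: 35.0
```

Emit:
arm_command:
  moves: [0,0,0.2,0,0,0,0.2,0]

```text
time: 8.47
ee_pos: [0.5425, 0.0944, 0.1816]
eef_rot: [0.135, 0.991, 0.0, 0.0]
ft_force: [-0.4, -0.1, 2.7]
width: 0.0156
grip_force: 35.0
```

Emit:
arm_command:
  moves: [0,0,0.2,0,0,0,0.2,0]

```text
time: 8.63
ee_pos: [0.5425, 0.0943, 0.1775]
eef_rot: [0.135, 0.991, 0.0, 0.0]
ft_force: [-0.8, 0.4, 1.8]
width: 0.0156
grip_force: 35.0
```

Emit:
arm_command:
  moves: [0,0,0.2,0,0,0,0.2,0]

```text
time: 8.8
ee_pos: [0.5424, 0.0943, 0.1735]
eef_rot: [0.135, 0.991, 0.0, 0.0]
ft_force: [0.2, 0.6, 3.8]
width: 0.0152
grip_force: 35.0
```

Emit:
arm_command:
  moves: [0,0,0.2,0,0,0,0.2,0]

```text
time: 8.97
ee_pos: [0.5424, 0.0943, 0.1695]
eef_rot: [0.135, 0.991, 0.0, 0.0]
ft_force: [0.6, 0.1, 4.2]
width: 0.0156
grip_force: 35.0
```

Run:
```python
from h import *
import cv2
s=r.read_state();print(s['ee_pos'],s['ft_force'])
np.save('w4.npy',w:=r.camera('wrist'))
w=w[80:242,270:390,::-1]
cv2.imwrite('pics/w4c.png',cv2.resize(w,None,fx=3.7,fy=3.7,interpolation=cv2.INTER_CUBIC))
```

```text
[0.54243855 0.09428229 0.16947386] [0.55991166 0.10018494 4.21816358]
```

View pics/w4c.png

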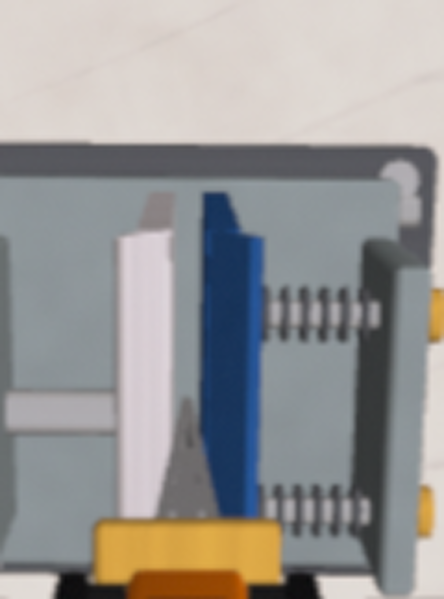

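The visible gap between the plates has widened from about 3.7 to 5.2 mm. The drag is about 5 N and started 14–15 mm higher, so all three readings put the give at about 1.4 mm. I'll settle, check and hand in.

Emit:
arm_command:
  moves: [0,0,0,0,0,0,0,0,0,0,0,0,0,0,0,0,0,0,0,0,0,0,0,0]

```text
time: 9.52
ee_pos: [0.5422, 0.0941, 0.1692]
eef_rot: [0.135, 0.991, -0.0, -0.0]
ft_force: [2.1, -0.7, -3.7]
width: 0.0162
grip_force: 35.0
```

Run:
```python
from h import *
s=r.read_state();print(s['time'],s['ee_pos'],s['ft_force'],s['grip_force'],abs(s['joint_vel']).max())
if s['grip_force']>20 and s['ft_force'][2]>-1: print(r.close_job())
```

```text
9.5167 [0.54216519 0.09411278 0.16924344] [ 2.08355216 -0.69966697 -3.7029806 ] 34.999202750623226 0.001976550668567979
```

```bash
python3 -c "
from bench import r
print(r.close_job())"
```

```text
the job is handed in; nothing more can be done
None
```

I slid the blade upright between the plates and handed the job in with the gripper holding it still. It is about 44 mm deep, and I estimate the blue plate has given about 1.4 mm, with about 5 N of drag on the way down. I saw no verdict.

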